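# Roll the tin home on the tin rack

## Task

Roll the tin lying on the wooden rack along its lane by pushing on its round side, over the low metal hump and up to the red marks before the blue stop, never gripping or lifting it. Feel for the rubber pad of the stop and lean the tin squarely against it with about 10 N for a moment, never bumping or pressing it there with more than 16 N, then let go and leave it lying in its bay between hump and stop. Leave the spice jar, the salt shaker and the mug where they stand.

Things in the scene. Friction and masses are not known exactly. Their poses are not given: they have to be found in the camera images.
- tin_center (a point): centre of the food tin, a cylinder 57.4 mm in diameter and 72 mm long, 0.13 to 0.25 kg, of smooth slippery steel (friction about 0.35 on the rack), lying on its side across the lane, free to roll. Lying on the lane its centre is 28.7 mm above the lane floor
- tin: the same tin; origin at the centre of one end face, z along the cylinder towards the other end (the centre is at z = 36 mm)
- rack: fixed wooden tin rack, 300 mm long (its x), 98 mm wide (its y), origin under its centre on the worktop; x points along the lane from the open end, where the tin lies, to the stop. Lane floor 12 mm above the worktop, flat, 78 mm wide between two side rails that stand 9 mm above the floor; no wall at the ends
- stop: rigid blue stop fixed across the far part of the lane, 42 mm high, 97 mm wide; origin on the lane floor, mid-lane; x points on along the lane (away from the tin), y across it; it reaches to x = 26 mm. Its screw-set rubber pad faces the tin: the pad's face lies anywhere from x = -10 to 0 mm, differs each time and is not reported, so feel for it. Pad, stop and tin are stiff
- hump (a point): middle of the low metal hump across the lane, on the lane floor, at x = -60 mm of the stop: a crest 2.5 mm above the floor with slopes of 8 degrees, 18 mm long, on both sides. The tin rolls over it with a push of a few newtons, then runs on by itself into the bay between hump and pad, where it has about 1 to 13 mm of play
- mark (a point): point at mid-lane, on the lane floor, between the two red stripes, 10 mm long, on the rails; x = -33.7 mm of the stop. The tin's centre is over the stripes (x = -38.7 to -28.7 mm) when it touches the pad, wherever the pad is set
- spice_jar: bystander: spice jar with red cap, 45 mm in diameter, 106 mm high, origin under its centre
- salt_shaker: bystander: glass salt shaker with steel cap, 44 mm in diameter, 90 mm high, origin under its centre
- cream_mug: bystander: cream mug, 86 mm in diameter, 119 mm over the handle, 98 mm high, origin under its centre
Not all that is in view belongs to the job. Leave any pink or yellow look-alike of the tin alone.

How it is judged:
By the outcome, as a careful person would: the job done as asked, in the order asked, and still so for the second after the job is handed in, with the robot touching nothing.
It also fails if it takes over 53 s, if anything falls off the work surface, if the arm or the gripper's body presses on something with over 40 N, if the wrist force passes 120 N, or if a joint passes its speed limit or range.

## Robot

A 6-joint arm with a two-finger parallel gripper is mounted at the origin on a cart in front of the work surface, level with it; the furniture and walls round the work are solid. World frame = base frame: x ahead of the robot, y to its left, z up, the work surface at z = 0. Lengths are in mm, angles in degrees, forces in N, time in s.
With the tool pointing down it reaches from about 350 to 850 mm from the base axis. Payload 8.1 kg.
Tool frame: the origin (TCP) lies at the centre of the arm's flange, where the gripper is bolted on; the fingertips stand 173 mm ahead of it and the grasp point (between the pads) lies 155 mm ahead of it; z points along the fingers, y is the line along which they close (so a half turn about z gives the same grasp; the last joint's range is limited). The gripper opens to 85 mm and grips with 20 to 120 N. Pads are 22 mm wide; open, the fingers measure 114 mm over their backs; the gripper's body (76 mm by 85 mm) begins 54 mm behind the grasp point. The pads swing forward as they close: fully open they stand 13 mm farther back than shut.
Start: joints at [-73.648, 7.471, 85.268, -0, 87.261, -4.893], TCP at [217.437, -559.221, 404.692] pointing down, gripper open.
Joint ranges: [-169.43, 169.43], [-51.17, 129.36], [1.28, 143.12], [-76.62, 256.62], [0, 156.53], [-152.29, 152.29]. Speed limits (degrees/s): [136.94, 136.94, 159.86, 180, 180, 180].

## Interface

Orientations are given as [roll, pitch, yaw] about the fixed x, y, z axes, in that order (R = Rz(yaw) Ry(pitch) Rx(roll)).
In Python, from bench import * gives the robot as it stands.
- The arm moves only by the shell command python3 -m jog 'ROWS' [FORCE]. ROWS is text: rows parted by semicolons, each of 7 numbers parted by spaces: the shift along the tool's x, y, z scaled (see below), then the turn, a rotation vector about the tool's x, y, z scaled (see below), then the closure, from -1 (fully open) to 1 (shut). In form: tx ty tz wx wy wz hand; .... A call has 1 to 5 rows; each row shifts and turns the commanded pose from where the row before left it, along the tool's axes as they then stand; what a row does not reach is not made up. The controller multiplies each number of a shift by 0.1 m and each number of a turn by 60 degrees. A row lasts 1/8 s, in which the tool goes at most 62.5 mm and 10.7 degrees, less where a joint would pass 70% of its speed; a pose out of reach is approached as far as the arm can. A call with a number of a shift or a turn outside -1 to 1 is refused whole. A call with a gripper value outside its range is refused whole. The fingers move at their own pace and stop on an object; FORCE is the grip in N (left out, the last holds). Time passes only in rows, so rows that do not move let the fingers close. It gives the time, the measured TCP pose, the force, the opening and the grip force at its end, in the units of the state.
- sense(): the state, without advancing time (a new reading comes with each control period).
- snapshot(name): name is "scene" or "top" or "wrist"; returns a dict with "img" (480x640x3 uint8, red, green, blue), "fx", "fy", "cx", "cy" (pixels), "dist" ([k1, k2, p1, p2, k3] as OpenCV has them; the pictures are not rectified), "extrinsics" (4x4, takes a point from camera to world coordinates). Camera axes: x right, y down, z forward; pixel columns grow to the right and rows downward; lengths in mm; the calibration is good to about 2 mm. A picture is of the moment at which its call begins. There is no depth.
- hand_in(): hands the job in; it is judged then, once.
The state is a dict: "time": time; "joint_pos": joint angles; "qd": joint speeds; "joint_efforts": joint torques, N m; "tool_pos": TCP position; "tcp_rot": TCP orientation; "ft_force": force on the tool from outside, world axes, zero at the start; "wrist_torque": the same for the moment, N m; "finger_gap": finger opening in mm; "grip_force": force on a finger pad.
Only numpy, scipy, OpenCV 4.12 (cv2) and the standard library are available. Lean on these libraries where they do the work, as an engineer would, in place of code of your own. Each camera call takes 0.05 s, during which the arm holds its last target. There are 200 camera calls.

## Working session

There is one attempt and no reset: what is moved stays moved. The work goes in short steps, Python scripts to look and compute and a shell command to move; the robot and the scene stay as the last step left them, time stands still between calls to the robot, and variables do not carry over. Pictures are saved under pics/ and viewed, at most 10 in all, crops included, and the job is handed in when it is done.

```bash
mkdir -p pics; ls
python3 - <<'E'
from bench import *
import cv2
for n in ("top","scene"):
    s=snapshot(n); cv2.imwrite(f"pics/{n}.png",s["img"][:,:,::-1]); print(n,s["fx"],s["cx"],s["cy"],s["dist"],s["extrinsics"])
print(sense())
E
```

```text
pics
top 540.5370234268428 311.43608489085 237.54224455397147 [-0.12399014  0.          0.          0.          0.        ] [[-2.06465273e-02 -9.98162594e-01  5.69662869e-02  4.54693375e+02]
 [-9.99720291e-01  1.99542155e-02 -1.26952429e-02  2.15796020e+01]
 [ 1.15351990e-02 -5.72124656e-02 -9.98295384e-01  1.25755784e+03]
 [ 0.00000000e+00  0.00000000e+00  0.00000000e+00  1.00000000e+00]]
scene 476.79616605567173 309.16947125524376 238.09632175049387 [-0.09483505  0.          0.          0.          0.        ] [[ 5.64650518e-01 -7.50845720e-01  3.42637561e-01  2.27774681e+02]
 [-8.25238420e-01 -5.07446734e-01  2.47950322e-01 -2.17827788e+02]
 [-1.23021269e-02 -4.22762957e-01 -9.06156797e-01  8.35047643e+02]
 [ 0.00000000e+00  0.00000000e+00  0.00000000e+00  1.00000000e+00]]
{'time': 0.1, 'joint_pos': array([-7.36489288e+01,  7.51141891e+00,  8.53217962e+01, -2.85357443e-03,
        8.72616230e+01, -4.89398983e+00]), 'qd': array([ 0.04607445, -0.12067974, -0.16139768, -0.0020767 ,  0.0288288 ,
        0.05221779]), 'joint_efforts': array([ 1.85353019e-03, -5.70950246e+01, -5.01942694e+01, -1.29106165e-04,
        8.19966051e-03,  2.52808172e-05]), 'tool_pos': array([ 217.36108958, -559.03024387,  403.75436073]), 'tcp_rot': array([-1.79905264e+02, -5.25116915e-03,  2.12451953e+01]), 'ft_force': array([-0.02659812,  0.09979079, -0.38899561]), 'wrist_torque': array([ 0.01663263,  0.00757836, -0.00676291]), 'grip_force': 0.0, 'finger_gap': 85.02018662126632}
```

View pics/top.png

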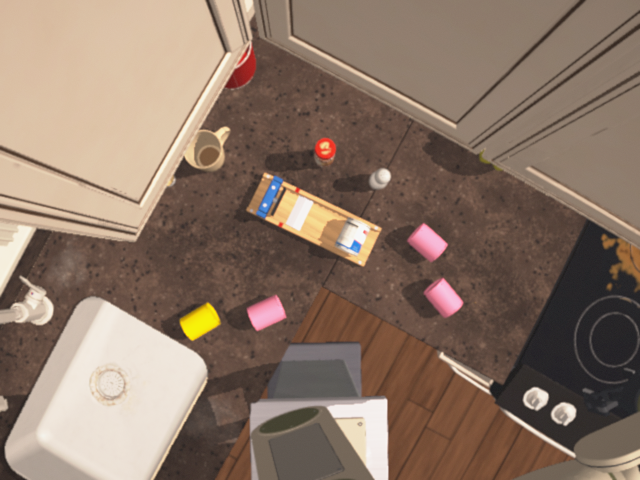

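View pics/scene.png

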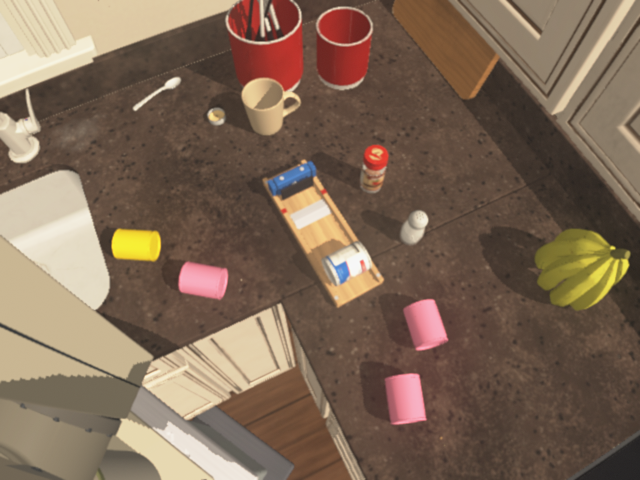

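The tin is the white/blue/red-labelled can on the rack, at top (352,236) and scene (347,263). The look-alikes are pink at top (427,242), (443,297) and (266,313), and yellow at (200,321). The blue stop is at top (269,198) and the hump at (297,213). I'll check the choice in a close crop.

```bash
cat > h.py <<'E'
from bench import *
import cv2, numpy as np
def ray(s,uv):
    K=np.array([[s["fx"],0,s["cx"]],[0,s["fy"],s["cy"]],[0,0,1]])
    n=cv2.undistortPoints(np.array(uv,float).reshape(-1,1,2),K,np.array(s["dist"])).reshape(-1,2)
    E=np.array(s["extrinsics"]); d=np.c_[n,np.ones(len(n))]@E[:3,:3].T
    return E[:3,3],d
def onz(s,uv,z):
    o,d=ray(s,uv); return o+d*((z-o[2])/d[:,2])[:,None]
E
python3 - <<'E'
from h import *
for n,(x0,y0,x1,y1) in (("top",(235,160,395,280)),("scene",(250,150,400,315))):
    s=snapshot(n); im=s["img"]; hsv=cv2.cvtColor(im,cv2.COLOR_RGB2HSV)
    c=cv2.resize(im[y0:y1,x0:x1],None,fx=(5 if n=="top" else 3.6),fy=(5 if n=="top" else 3.6),interpolation=cv2.INTER_CUBIC)
    cv2.imwrite(f"pics/{n}_c.png",c[:,:,::-1])
    sub=hsv[y0:y1,x0:x1]
    def blobs(m,name,z,mn=4):
        k,l,st,ce=cv2.connectedComponentsWithStats(m.astype(np.uint8))
        for i in range(1,k):
            if st[i,4]>=mn:
                uv=ce[i]+[x0,y0]; print(n,name,st[i,4],uv.round(1),onz(s,[uv],z).round(1)[0])
    H,S,V=sub[...,0],sub[...,1],sub[...,2]
    blobs((H>100)&(H<125)&(S>120)&(V>50),"blue",54,30)
    blobs(((H<6)|(H>174))&(S>140)&(V>80),"red",21)
    blobs((S<60)&(V>140),"white",14.5,40)
    m=((S>60)&(H>8)&(H<25)&(V>110)).astype(np.uint8)
    m=cv2.morphologyEx(m,cv2.MORPH_CLOSE,np.ones((25,25)))
    cs,_=cv2.findContours(m,cv2.RETR_EXTERNAL,cv2.CHAIN_APPROX_NONE); c=max(cs,key=cv2.contourArea)
    b=cv2.boxPoints(cv2.minAreaRect(c))+[x0,y0]; print("rack",b.round(1).tolist(),onz(s,b,18).round(1).tolist())
E
```

```text
top blue 343 [269.1 196.7] [616.9  99.2  54. ]
top blue 71 [355.1 246.3] [501.9 -90.7  54. ]
top red 15 [297.1 189.5] [636.9  36.5  21. ]
top red 13 [279.7 224.8] [555.9  78.1  21. ]
top white 316 [380.2 178.2] [ 660.8 -157.2   14.5]
top white 514 [299.2 212.5] [584.2  32.8  14.5]
top white 655 [352.4 234.8] [530.  -88.9  14.5]
rack [[235.0, 279.0], [235.0, 160.0], [394.0, 160.0], [394.0, 279.0]] [[433.8, 182.8, 18.0], [709.5, 179.7, 18.0], [702.8, -190.5, 18.0], [426.2, -182.0, 18.0]]
scene blue 476 [291.9 176.6] [612.4  97.4  54. ]
scene blue 138 [342.1 271.6] [502.  -88.4  54. ]
scene red 338 [375.7 160. ] [757.3  -8.2  21. ]
scene red 5 [375.2 183.4] [708.6 -36.2  21. ]
scene red 18 [323.7 191. ] [636.5  39.1  21. ]
scene red 14 [283.5 210.5] [556.4  79.5  21. ]
scene red 7 [361.6 262.3] [ 549.  -102.7   21. ]
scene white 617 [310.3 213.8] [582.4  34.3  14.5]
scene white 1008 [347.9 260.8] [539.9 -79.2  14.5]
rack [[253.5, 161.3], [345.8, 120.5], [421.2, 291.4], [329.0, 332.1]] [[616.5, 199.1, 18.0], [811.0, 98.1, 18.0], [562.4, -221.6, 18.0], [407.3, -124.6, 18.0]]
```

View pics/top_c.png

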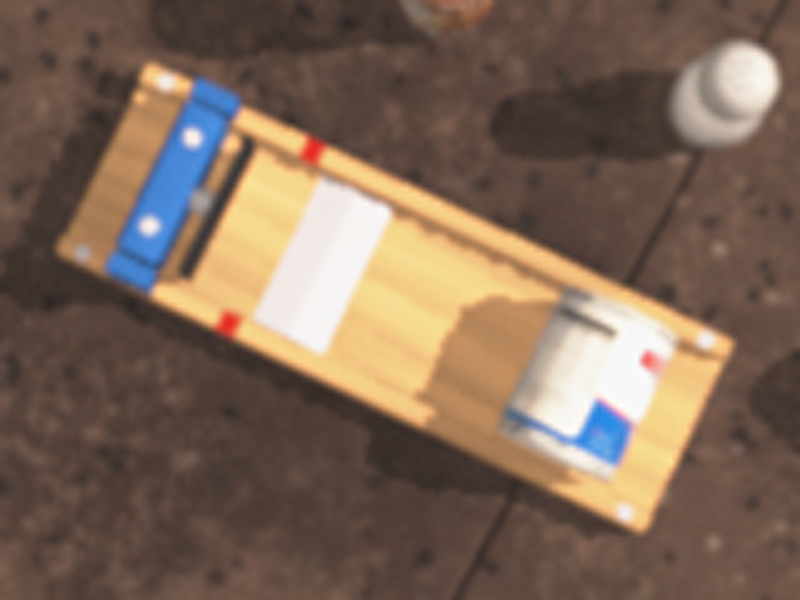

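View pics/scene_c.png

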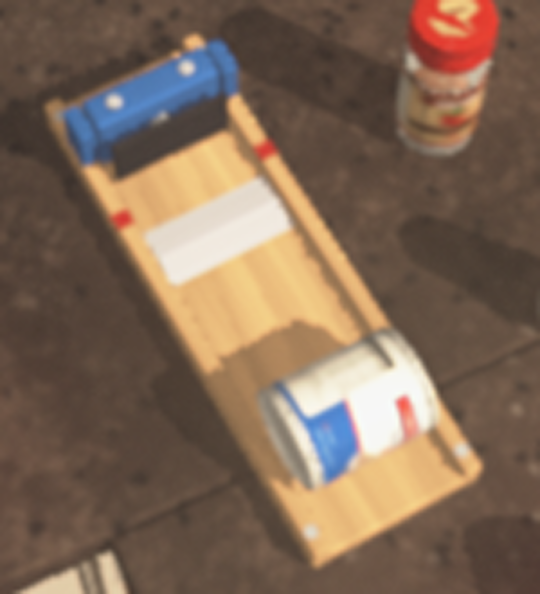

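The crops confirm the tin: a white/blue label, lying across the lane near the open end. The marks sit just before the stop, with the black pad facing the tin. Next I'll get the lane direction and tin position.

Run:
```python
from h import *
s=snapshot("top")
c=np.array([(150,65),(733,345),(642,532),(60,252)])/5+[235,160]-0.4
P=onz(s,c,21); print(P.round(1))
for a,b in ((1,0),(2,3)):
    d=P[b]-P[a]; print(np.linalg.norm(d),np.degrees(np.arctan2(d[1],d[0])))
for a,b in ((1,2),(0,3)):
    d=P[a]-P[b]; print(np.linalg.norm(d),np.degrees(np.arctan2(d[1],d[0]))+90)
print("rack ctr",P.mean(0))
# tin outline corners (top crop) at axis height
t=np.array([(565,290),(680,335),(608,478),(503,425)])/5+[235,160]-0.4
print("tin",onz(s,t,41).round(1),onz(s,t,41).mean(0))
t=np.array([(390,330),(437,415),(315,487),(262,400)])/3.6+[250,150]-0.4
print("tin",onz(snapshot("scene"),t,41).mean(0))
print(sense()["tcp_rot"],sense()["tool_pos"])
```

```text
[[ 677.7  111.    21. ]
 [ 542.7 -155.1   21. ]
 [ 457.6 -110.9   21. ]
 [ 591.7  153.6   21. ]]
298.464258146749 63.08910276313418
296.56286872360494 63.126189102083615
95.86883721556752 62.50720119168042
96.06033265304045 63.6425123317361
rack ctr [ 5.67424341e+02 -3.49894778e-01  2.10000000e+01]
tin [[ 567.7  -76.6   41. ]
 [ 546.2 -128.3   41. ]
 [ 482.2  -94.    41. ]
 [ 507.1  -47.1   41. ]] [525.81091171 -86.51361688  41.        ]
tin [525.9992579  -84.60766015  41.        ]
[-1.79960872e+02 -1.28890491e-03  2.12460790e+01] [ 217.41632421 -559.15241619  404.30447639]
```

```bash
python3 -m jog '0.41 -0.285 0 0 0 0 1; 0.41 -0.285 0 0 0 0 1; 0.41 -0.285 0 0 0 0 1; 0.41 -0.285 0 0 0 0 1; 0.41 -0.285 0 0 0 0 1' 20
python3 -m jog '0.41 -0.285 0 0 0 0 1; 0.41 -0.285 0 0 0 0 1; 0.41 -0.285 0 0 0 0 1; 0.41 -0.285 0 0 0 0 1; 0.37 -0.28 0 0 0 0 1'
python3 -m jog '0 0 0.1 0 0 -0.174 1; 0 0 0.1 0 0 -0.174 1; 0 0 0.1 0 0 -0.174 1; 0 0 0.1 0 0 -0.174 1; 0 0 0 0 0 0 1'
```

```text
time: 0.92
tool_pos: [357.5, -350.7, 404.8]
tcp_rot: [180.0, -0.0, 21.2]
ft_force: [0.5, -0.3, 0.6]
finger_gap: -0.2
grip_force: 0.0
time: 1.55
tool_pos: [493.5, -145.3, 404.8]
tcp_rot: [180.0, -0.0, 21.3]
ft_force: [-0.0, 0.1, 0.0]
finger_gap: -0.2
grip_force: 0.0
time: 2.17
tool_pos: [492.4, -146.8, 363.8]
tcp_rot: [-179.9, 0.0, 62.9]
ft_force: [-0.6, -0.5, 0.2]
finger_gap: -0.1
grip_force: 0.0
```

```bash
python3 -m jog '0 0 0.3 0 0 0 1; 0 0 0.4 0 0 0 1; 0 0 0.4 0 0 0 1; 0 0 0.3 0 0 0 1; 0 0 0.1 0 0 0 1'
python3 -m jog '0 0 0.1 0 0 0 1; 0 0 0 0 0 0 1'
python3 - <<'E'
from h import *
a=snapshot("wrist")["img"];b=snapshot("scene")["img"][140:340,230:430]
cv2.imwrite("pics/w1.png",np.hstack([cv2.resize(a,(400,300)),cv2.resize(b,(300,300))])[:,:,::-1])
E
```

```text
time: 2.8
tool_pos: [492.0, -146.7, 213.1]
tcp_rot: [-179.8, 0.0, 62.8]
ft_force: [0.5, 0.5, -0.3]
finger_gap: -0.3
grip_force: 0.0
time: 3.05
tool_pos: [493.0, -147.1, 205.1]
tcp_rot: [180.0, -0.0, 62.9]
ft_force: [-0.3, 0.3, 0.9]
finger_gap: -0.1
grip_force: 0.0
```

View pics/w1.png

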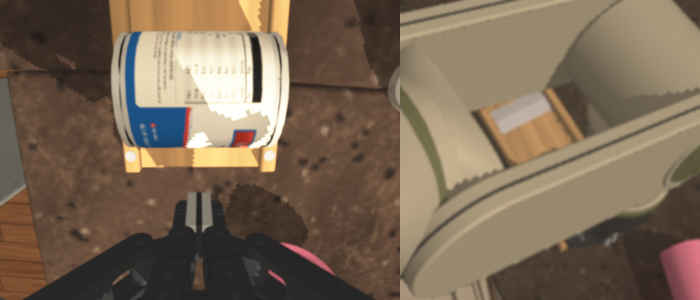

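The wrist view shows the shut fingers at (200,200), centred behind the tin at (200,90) and square to it. I'll start the roll.

```bash
python3 -m jog '0.04 0 0 0 0 0 1; 0.04 0 0 0 0 0 1; 0.04 0 0 0 0 0 1; 0.04 0 0 0 0 0 1; 0.04 0 0 0 0 0 1' | grep -E 'pos|force: \['
python3 -m jog '0.02 0 0 0 0 0 1; 0.02 0 0 0 0 0 1; 0.02 0 0 0 0 0 1; 0.02 0 0 0 0 0 1; 0.02 0 0 0 0 0 1' | grep -E 'pos|force: \['
python3 -m jog '0.02 0 0 0 0 0 1; 0.02 0 0 0 0 0 1; 0.02 0 0 0 0 0 1; 0.02 0 0 0 0 0 1; 0.02 0 0 0 0 0 1' | grep -E 'pos|force: \['
python3 -m jog '0.03 0 0 0 0 0 1; 0.03 0 0 0 0 0 1; 0.03 0 0 0 0 0 1; 0.03 0 0 0 0 0 1; 0.03 0 0 0 0 0 1' | grep -E 'pos|force: \['
python3 -m jog '0.03 0 0 0 0 0 1; 0.03 0 0 0 0 0 1; 0.03 0 0 0 0 0 1; 0.03 0 0 0 0 0 1; 0.03 0 0 0 0 0 1'
python3 - <<'E'
from h import *
a=snapshot("wrist")["img"];b=snapshot("top")["img"][140:290,220:420]
cv2.imwrite("pics/w2.png",np.hstack([cv2.resize(a,(400,300)),cv2.resize(b,(400,300))])[:,:,::-1])
E
```

```text
tool_pos: [502.0, -128.8, 204.7]
ft_force: [0.4, -0.4, -0.3]
tool_pos: [506.4, -120.1, 204.7]
ft_force: [-0.5, 0.6, 0.4]
tool_pos: [511.0, -111.2, 204.7]
ft_force: [-0.9, -0.6, 0.0]
tool_pos: [517.8, -97.7, 204.7]
ft_force: [0.1, 0.6, -0.0]
time: 6.28
tool_pos: [524.6, -84.4, 204.7]
tcp_rot: [180.0, -0.0, 63.0]
ft_force: [-0.2, -0.6, 0.3]
finger_gap: 0.4
grip_force: 0.0
```

View pics/w2.png

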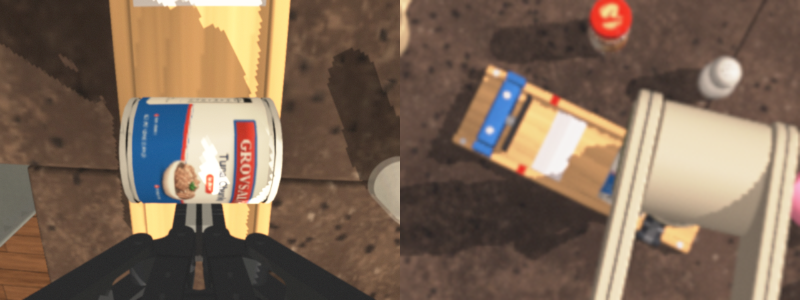

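The tin is in contact and rolling squarely, with its label turned and still centred in the lane. I'll continue to the foot of the hump.

```bash
python3 -m jog '0.03 0 0 0 0 0 1; 0.03 0 0 0 0 0 1; 0.03 0 0 0 0 0 1; 0.03 0 0 0 0 0 1; 0.03 0 0 0 0 0 1' | grep -E 'pos|force: \['
python3 -m jog '0.03 0 0 0 0 0 1; 0.03 0 0 0 0 0 1; 0.03 0 0 0 0 0 1; 0.03 0 0 0 0 0 1; 0.03 0 0 0 0 0 1' | grep -E 'pos|force: \['
python3 -m jog '0.03 0 0 0 0 0 1; 0.03 0 0 0 0 0 1; 0.03 0 0 0 0 0 1; 0.03 0 0 0 0 0 1; 0.03 0 0 0 0 0 1' | grep -E 'pos|force: \['
python3 -m jog '0.03 0 0 0 0 0 1; 0.03 0 0 0 0 0 1; 0.03 0 0 0 0 0 1; 0.02 0 0 0 0 0 1; 0.02 0 0 0 0 0 1' | grep -E 'pos|force: \['
python3 -m jog '0.02 0 0 0 0 0 1; 0.02 0 0 0 0 0 1; 0.02 0 0 0 0 0 1; 0.02 0 0 0 0 0 1; 0.02 0 0 0 0 0 1' | grep -E 'pos|force: \['
python3 -m jog '0.015 0 0 0 0 0 1; 0.015 0 0 0 0 0 1; 0.015 0 0 0 0 0 1; 0.015 0 0 0 0 0 1; 0.015 0 0 0 0 0 1'
```

```text
tool_pos: [531.4, -71.0, 204.7]
ft_force: [0.7, -0.2, -0.7]
tool_pos: [538.2, -57.6, 204.7]
ft_force: [-0.0, -0.4, 0.8]
tool_pos: [545.0, -44.3, 204.7]
ft_force: [-0.3, -0.2, 0.7]
tool_pos: [550.9, -32.8, 204.7]
ft_force: [0.0, -1.3, 0.2]
tool_pos: [555.5, -23.9, 204.7]
ft_force: [-0.1, -0.7, -0.7]
time: 10.12
tool_pos: [558.8, -17.3, 204.7]
tcp_rot: [180.0, 0.0, 63.0]
ft_force: [-0.9, -0.4, 0.6]
finger_gap: -0.2
grip_force: 0.4
```

```bash
python3 -m jog '0.012 0 0 0 0 0 1; 0.012 0 0 0 0 0 1; 0.012 0 0 0 0 0 1; 0.012 0 0 0 0 0 1; 0.012 0 0 0 0 0 1' | grep -E 'pos|force: \['
python3 -m jog '0.012 0 0 0 0 0 1; 0.012 0 0 0 0 0 1; 0.012 0 0 0 0 0 1; 0.012 0 0 0 0 0 1; 0.012 0 0 0 0 0 1' | grep -E 'pos|force: \['
python3 - <<'E'
from h import *
a=snapshot("wrist")["img"];b=snapshot("top")["img"][140:290,220:420]
cv2.imwrite("pics/w3.png",np.hstack([cv2.resize(a,(400,300)),cv2.resize(b,(400,300))])[:,:,::-1])
E
```

```text
tool_pos: [561.5, -11.9, 204.7]
ft_force: [-0.3, -0.8, -0.6]
tool_pos: [564.3, -6.5, 204.7]
ft_force: [-0.4, -0.0, 0.2]
```

View pics/w3.png

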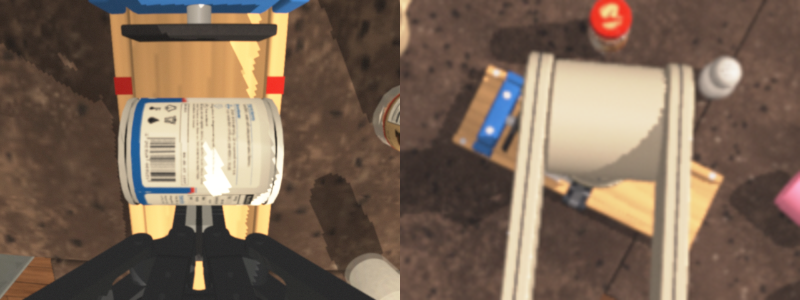

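The tin is on the hump's rising side, square, with the red marks and pad just ahead. I'll slow down over the crest.

```bash
python3 -m jog '0.01 0 0 0 0 0 1; 0.01 0 0 0 0 0 1; 0.01 0 0 0 0 0 1; 0.008 0 0 0 0 0 1; 0.008 0 0 0 0 0 1' | grep -E 'pos|force: \['
python3 -m jog '0.006 0 0 0 0 0 1; 0.006 0 0 0 0 0 1; 0.006 0 0 0 0 0 1; 0.006 0 0 0 0 0 1; 0.006 0 0 0 0 0 1' | grep -E 'pos|force: \['
python3 - <<'E'
from h import *
a=snapshot("wrist")["img"]
cv2.imwrite("pics/w4.png",cv2.resize(a,(400,300))[:,:,::-1])
E
```

```text
tool_pos: [566.4, -2.4, 204.7]
ft_force: [0.0, -0.7, 0.2]
tool_pos: [567.7, 0.2, 204.7]
ft_force: [0.2, 0.3, -0.1]
```

View pics/w4.png

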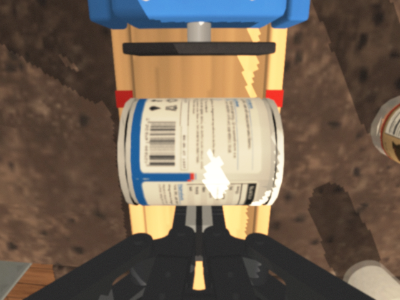

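```bash
cat > edge.py <<'E'
from h import *
a=snapshot("wrist")["img"]; S=cv2.cvtColor(a,cv2.COLOR_RGB2HSV)[...,1].astype(float)
# wood is saturated: tin's far edge, left & right of mid, by largest saturation drop
for c in ((250,290),(340,380)):
    p=np.median(S[90:260,c[0]:c[1]],1); print("edge row",90+int(np.argmin(np.convolve(p,[1,1,1,-1,-1,-1],'valid')))+3,end=' ')
t=sense(); f=t["ft_force"]; d=t["tool_pos"]-[567.5,.3,0]
print("t",round(t["time"],2),"s",round(.4524*d[0]+.8918*d[1],2),"F",round(-.4524*f[0]-.8918*f[1],2))
E
python3 edge.py
python3 -m jog '0.006 0 0 0 0 0 1; 0.006 0 0 0 0 0 1; 0.006 0 0 0 0 0 1' >/dev/null; python3 edge.py
python3 -m jog '0.006 0 0 0 0 0 1; 0.006 0 0 0 0 0 1; 0.006 0 0 0 0 0 1' >/dev/null; python3 edge.py
```

```text
edge row 155 edge row 155 t 12.82 s 0.04 F -0.76
edge row 140 edge row 96 t 13.25 s 1.89 F 0.64
edge row 147 edge row 101 t 13.68 s 3.67 F -0.46
```

```bash
python3 edge.py
python3 - <<'E'
from h import *
cv2.imwrite("pics/w5.png",cv2.resize(snapshot("wrist")["img"],(640,480))[:,:,::-1])
E
```

```text
edge row 148 edge row 102 t 13.72 s 3.64 F -0.37
```

View pics/w5.png

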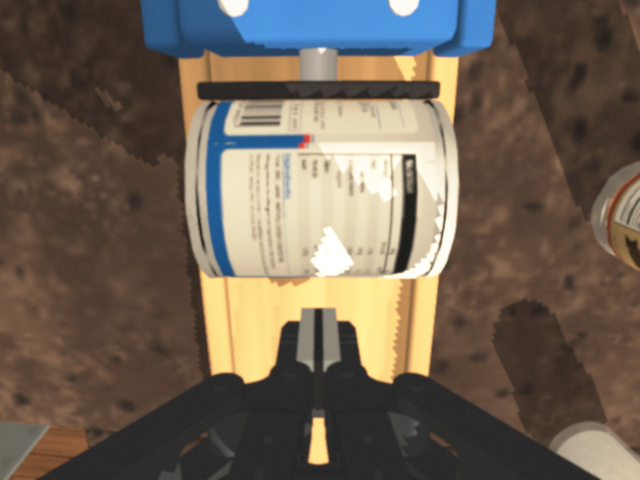

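The tin has dropped over the hump into its bay and lies square near the pad, with the fingers at (318,320) behind it. I'll approach slowly.

```bash
cat > st.py <<'E'
from bench import *
t=sense(); f=t["ft_force"]; d=t["tool_pos"]-[567.5,.3,0]
print("t",round(t["time"],2),"s",round(.4524*d[0]+.8918*d[1],2),"F",round(-.4524*f[0]-.8918*f[1],2),"tq",t["wrist_torque"].round(2))
E
python3 -m jog '0.012 0 0 0 0 0 1; 0.012 0 0 0 0 0 1; 0.01 0 0 0 0 0 1; 0.01 0 0 0 0 0 1; 0.01 0 0 0 0 0 1' >/dev/null; python3 st.py
python3 -m jog '0.01 0 0 0 0 0 1; 0.01 0 0 0 0 0 1; 0.01 0 0 0 0 0 1; 0.01 0 0 0 0 0 1; 0.01 0 0 0 0 0 1' >/dev/null; python3 st.py
python3 -m jog '0.004 0 0 0 0 0 1; 0.003 0 0 0 0 0 1; 0.003 0 0 0 0 0 1' >/dev/null; python3 st.py
python3 -m jog '0 0 0 0 0 0 1' >/dev/null; python3 st.py
```

```text
t 14.4 s 9.06 F -0.04 tq [-0.03 -0.01  0.  ]
t 15.03 s 14.03 F 0.25 tq [0.02 0.01 0.  ]
t 15.4 s 14.97 F -0.12 tq [0.01 0.01 0.01]
t 15.53 s 14.99 F 0.31 tq [ 0.02 -0.02 -0.06]
```

```bash
python3 -m jog '0.004 0 0 0 0 0 1; 0.004 0 0 0 0 0 1; 0.004 0 0 0 0 0 1; 0.004 0 0 0 0 0 1; 0.004 0 0 0 0 0 1' >/dev/null; python3 st.py
python3 -m jog '0.003 0 0 0 0 0 1; 0.003 0 0 0 0 0 1; 0.003 0 0 0 0 0 1' >/dev/null; python3 st.py
python3 -m jog '0.003 0 0 0 0 0 1; 0.003 0 0 0 0 0 1; 0.003 0 0 0 0 0 1' >/dev/null; python3 st.py
```

```text
t 16.15 s 16.99 F -0.14 tq [-0.04  0.02 -0.01]
t 16.52 s 17.91 F 0.2 tq [-0.05 -0.01 -0.03]
t 16.9 s 18.8 F -0.13 tq [ 0.05 -0.01  0.  ]
```

```bash
python3 edge.py
```

```text
edge row 204 edge row 130 t 16.95 s 18.82 F 0.05
```

```bash
python3 -m jog '0.0015 0 0 0 0 0 1; 0.0015 0 0 0 0 0 1' >/dev/null; python3 st.py
python3 -m jog '0.0015 0 0 0 0 0 1; 0.0015 0 0 0 0 0 1' >/dev/null; python3 st.py
python3 -m jog '0.0015 0 0 0 0 0 1; 0.0015 0 0 0 0 0 1' >/dev/null; python3 st.py
python3 -m jog '0.0015 0 0 0 0 0 1; 0.0015 0 0 0 0 0 1' >/dev/null; python3 st.py
```

```text
t 17.2 s 19.07 F -0.75 tq [0.03 0.   0.01]
t 17.45 s 19.38 F -1.03 tq [ 0.05 -0.   -0.06]
t 17.7 s 19.68 F -0.28 tq [ 0.03  0.02 -0.03]
t 17.95 s 19.98 F -0.46 tq [ 0.   -0.01 -0.04]
```

```bash
python3 -m jog '0.0015 0 0 0 0 0 1; 0.0015 0 0 0 0 0 1' >/dev/null; python3 st.py
python3 -m jog '0.0015 0 0 0 0 0 1; 0.0015 0 0 0 0 0 1' >/dev/null; python3 st.py
python3 -m jog '0.0015 0 0 0 0 0 1; 0.0015 0 0 0 0 0 1' >/dev/null; python3 st.py
```

```text
t 18.2 s 20.3 F 0.51 tq [ 0.05 -0.01 -0.04]
t 18.45 s 20.61 F 0.56 tq [ 0.    0.03 -0.01]
t 18.7 s 20.81 F 1.11 tq [-0.14  0.1  -0.03]
```

```bash
python3 st.py; python3 -m jog '0.001 0 0 0 0 0 1' >/dev/null; python3 st.py
python3 -m jog '0.001 0 0 0 0 0 1' >/dev/null; python3 st.py
```

```text
t 18.7 s 20.81 F 1.11 tq [-0.14  0.1  -0.03]
t 18.82 s 20.86 F 1.57 tq [-0.16  0.16 -0.08]
t 18.95 s 20.92 F 2.61 tq [-0.26  0.24 -0.05]
```

```bash
python3 -m jog '0.0015 0 0 0 0 0 1; 0.0015 0 0 0 0 0 1' >/dev/null; python3 st.py
python3 -m jog '0 0 0 0 0 0 1' >/dev/null; python3 st.py
```

```text
t 19.2 s 21.09 F 4.46 tq [-0.58  0.45 -0.02]
t 19.32 s 21.11 F 4.16 tq [-0.68  0.5   0.03]
```

```bash
python3 -m jog '0.0015 0 0 0 0 0 1; 0.0015 0 0 0 0 0 1; 0 0 0 0 0 0 1' ; python3 st.py
python3 -m jog '0.001 0 0 0 0 0 1; 0.001 0 0 0 0 0 1; 0 0 0 0 0 0 1' ; python3 st.py
```

```text
time: 19.7
tool_pos: [577.3, 19.1, 204.6]
tcp_rot: [-180.0, 0.1, 63.0]
ft_force: [-2.8, -5.1, 3.1]
finger_gap: 0.2
grip_force: 3.3
t 19.7 s 21.2 F 5.81 tq [-0.85  0.63  0.  ]
time: 20.08
tool_pos: [577.4, 19.1, 204.6]
tcp_rot: [-180.0, 0.1, 63.0]
ft_force: [-4.9, -5.7, 3.2]
finger_gap: 0.3
grip_force: 3.7
t 20.07 s 21.27 F 7.29 tq [-1.03  0.68  0.  ]
```

```bash
python3 -m jog '0.001 0 0 0 0 0 1; 0.001 0 0 0 0 0 1; 0 0 0 0 0 0 1' >/dev/null; python3 st.py
python3 -m jog '0.0008 0 0 0 0 0 1; 0.0008 0 0 0 0 0 1; 0 0 0 0 0 0 1' >/dev/null; python3 st.py
```

```text
t 20.45 s 21.34 F 8.25 tq [-1.05  0.76 -0.  ]
t 20.82 s 21.39 F 9.14 tq [-1.19  0.85  0.02]
```

```bash
python3 -m jog '0.0008 0 0 0 0 0 1; 0.0006 0 0 0 0 0 1; 0 0 0 0 0 0 1' >/dev/null; python3 st.py
for i in 1; do python3 -m jog '0 0 0 0 0 0 1; 0 0 0 0 0 0 1; 0 0 0 0 0 0 1' >/dev/null; python3 st.py; done
python3 -m jog '0 0 0 0 0 0 1; 0 0 0 0 0 0 1' >/dev/null; python3 st.py
```

```text
t 21.2 s 21.46 F 8.71 tq [-1.26  0.87  0.05]
t 21.57 s 21.42 F 9.54 tq [-1.24  0.86  0.05]
t 21.82 s 21.44 F 9.87 tq [-1.24  0.89 -0.  ]
```

```bash
python3 -m jog '0.0008 0 0 0 0 0 1; 0.0008 0 0 0 0 0 1; 0 0 0 0 0 0 1' >/dev/null; python3 st.py
python3 -m jog '0 0 0 0 0 0 1; 0 0 0 0 0 0 1; 0 0 0 0 0 0 1' >/dev/null; python3 st.py
python3 -m jog '0 0 0 0 0 0 1; 0 0 0 0 0 0 1; 0 0 0 0 0 0 1' >/dev/null; python3 st.py
python3 -m jog '0 0 0 0 0 0 1; 0 0 0 0 0 0 1; 0 0 0 0 0 0 1' >/dev/null; python3 st.py
```

```text
t 22.2 s 21.51 F 9.72 tq [-1.41  0.96  0.  ]
t 22.57 s 21.46 F 10.23 tq [-1.39  0.94  0.04]
t 22.95 s 21.48 F 11.15 tq [-1.33  0.97  0.01]
t 23.32 s 21.49 F 10.72 tq [-1.35  0.95  0.05]
```

```bash
python3 -m jog '-0.004 0 0 0 0 0 1; -0.004 0 0 0 0 0 1; -0.006 0 0 0 0 0 1; -0.01 0 0 0 0 0 1; -0.02 0 0 0 0 0 1' >/dev/null; python3 st.py
python3 -m jog '-0.1 0 0 0 0 0 1; -0.2 0 0 0 0 0 1; -0.2 0 0 0 0 0 1; -0.1 0 -0.1 0 0 0 1; 0 0 -0.3 0 0 0 1'
python3 -m jog '0 0 -0.4 0 0 0 1; 0 0 -0.4 0 0 0 1; 0 0 -0.3 0 0 0 1; 0 0 0 0 0 0 1; 0 0 0 0 0 0 1'
python3 - <<'E'
from h import *
a=snapshot("wrist")["img"];b=snapshot("top")["img"][140:290,220:420]
cv2.imwrite("pics/w6.png",np.hstack([cv2.resize(a,(400,300)),cv2.resize(b,(400,300))])[:,:,::-1])
E
```

```text
t 23.95 s 18.49 F 0.42 tq [ 0.01  0.06 -0.02]
time: 24.58
tool_pos: [547.2, -38.4, 243.9]
tcp_rot: [-179.8, 0.1, 62.9]
ft_force: [1.2, 0.3, 0.5]
finger_gap: -0.0
grip_force: 0.0
time: 25.2
tool_pos: [548.4, -37.4, 354.5]
tcp_rot: [-180.0, -0.0, 63.0]
ft_force: [-0.1, -0.8, -1.3]
finger_gap: -0.1
grip_force: 0.0
```

View pics/w6.png

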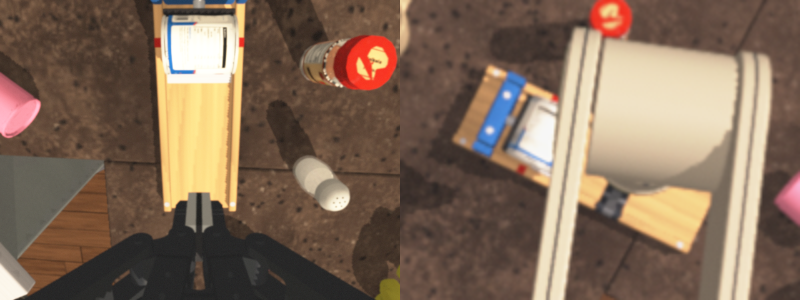

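The tin lies square in its bay at wrist (203,45), level with the red marks. The gripper is clear and the bystanders haven't moved.

```bash
python3 -c "
from bench import *
print(hand_in())"
```

```text
the job is handed in; nothing more can be done
None
```

The tin was rolled over the hump, leaned on the pad at about 10.5 N for over a second (highest reading 11.2 N; its free run-in off the hump wasn't measured) and left square in its bay, then handed in at about 25 s.

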